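Thread the axle through the cart's two bearing blocks and hold it for the wheel

TASK

Take the long dowel from the rack and thread it through the open bores of both bearing blocks of the upturned model cart, first one block and then the other (from either side), until roughly 25 mm of it sticks out beyond the second block, ready for a wheel. Finish still gripping the dowel there, at rest and not forced hard against the blocks, so that a pupil can push the wheel on; leave the short dowel, the loose wheels and the glue bottle undisturbed.

Things in the scene. Friction and masses are not known exactly. Their poses are not given: they have to be found in the camera images.
- axle_mid (a point): The axle: the longer of two round wooden dowels on the rack, 12 mm in diameter, 210 mm long, about 30 g, both ends tapered to 7 mm over the last 5 mm. This point is its centre (half-way along, on its axis); its own y axis runs along the dowel. It lies level in the rack's notches, its axis 35 mm above the table, both ends standing free; it may lie up to 10 mm off the rack's middle lengthwise.
- axle: The same dowel as a body; origin and axes are those of axle_mid.
- rack: Dowel rack, fixed: plywood base 130 (x) x 90 (y) x 12 mm with two cross bars along its x, 10 mm thick, at y = -35 and +35 mm, tops 37 mm above the table. Each bar has two notches, 14 mm wide, floors 29 mm above the table, at x = -40 and +40 mm; the dowels lie in them along the rack's y axis, the long one in either pair. Origin: centre of its underside, on the table, z up.
- short_dowel: The other dowel on the rack, 12 mm in diameter but only 110 mm long, its axis 35 mm above the table and 80 mm from the axle's. Origin at its centre, y along it. Too short; leave it.
- cart: Upturned model cart, fixed on a 40 mm high packing block: plywood board 90 mm wide (y -45 to +45 mm), 215 mm long (x -45 to +170 mm), top 55 mm above the table. Two wooden bearing blocks with open bores stand on it at x = 0. At x = +125 mm a finished axle with two 56 mm wheels, reaching 80 mm out either side in y, is fitted already. Origin: on the table, under the middle between the two open bores; z up, y along the bores' line.
- bore_left (a point): Centre of the left block's outer bore mouth: at y = +45 mm of the cart, 90 mm above the table. Each block is 40 mm (x) x 16 mm (y), its top 110 mm above the table, its outer face flush with the board's edge; the round through bore is 16 mm in diameter, along the cart's y axis, the outer mouth flared by 3 mm.
- bore_right (a point): The same point of the right block, at y = -45 mm of the cart, on the same line. Between the blocks 58 mm are free.
- glue: White glue bottle, 50 mm in diameter, 130 mm tall, standing beyond the cart. Origin: centre of its underside. Leave it.
- wheel0: Loose wooden wheel lying flat, 56 mm in diameter, 16 mm thick, on the robot's side. Origin: centre of its underside. Leave it.
- wheel1: A second loose wheel like wheel0. Leave it.
Things that resemble listed ones, but are neither listed nor needed, are in the scene too. What is meant by the cart is not black, and is the larger of those in its own colour.

How it is judged (in metres and radians):
On the way, in this order (a step that is already met when the one before it is completed fails the run):
1. the axle's leading end has passed through the first bore and is between the two blocks (angle between the y axis of axle_mid and the y axis of cart, either way round below 0.07 rad and x of axle_mid in the frame of cart between -0.01 and 0.01 m and z of axle_mid in the frame of cart between 0.08 and 0.1 m and (y of axle_mid in the frame of cart between 0.082 and 0.13 m or y of axle_mid in the frame of cart between -0.13 and -0.082 m)), for 0.1 s.
2. the axle's leading end has come out of the second bore (angle between the y axis of axle_mid and the y axis of cart, either way round below 0.07 rad and x of axle_mid in the frame of cart between -0.005 and 0.005 m and z of axle_mid in the frame of cart between 0.085 and 0.095 m and (y of axle_mid in the frame of cart between 0.015 and 0.056 m or y of axle_mid in the frame of cart between -0.056 and -0.015 m)), for 0.1 s.
At the end, for the whole second after the job is handed in: The axle runs through both open bores (its axis within 5 mm and 0.07 rad of the bores' line) with 11 to 42 mm sticking out beyond the second block, at rest (under 20 mm/s), still gripped by the fingers (over 12 N) and pressing on the cart with less than 8 N (angle between the y axis of axle_mid and the y axis of cart, either way round below 0.07 rad and x of axle_mid in the frame of cart between -0.005 and 0.005 m and z of axle_mid in the frame of cart between 0.085 and 0.095 m and (y of axle_mid in the frame of cart between 0.018 and 0.049 m or y of axle_mid in the frame of cart between -0.049 and -0.018 m) and contact force between the fingers and axle above 12 N and contact force between axle and cart below 8 N and linear speed of axle below 0.02 m/s); the arm keeps its last pose, push and grip.
It fails at once if the short dowel is moved by more than 20 mm (distance of short_dowel from where it was at the start of the episode above 0.02 m).
It fails at once if the glue bottle is moved by more than 20 mm or tipped (distance of glue from where it was at the start of the episode above 0.02 m or angle between glue's own z axis and vertical above 0.3 rad).
It fails at once if a loose wheel is moved by more than 20 mm (distance of any of wheel0, wheel1 from where it was at the start of the episode above 0.02 m).
It also fails if it takes over 45 s, if anything falls off the work surface, if the arm or the gripper's body presses on something with over 40 N, if the wrist force passes 120 N, or if a joint passes its speed limit or range.

ROBOT

A 7-joint arm with a two-finger parallel gripper is mounted at the origin on the work surface. World frame = base frame: x ahead of the robot, y to its left, z up, the work surface at z = 0. Lengths are in m, angles in degrees, forces in N, time in s.
With the tool pointing down it reaches from about 0.425 to 0.925 m from the base axis. Payload 6.8 kg.
Tool frame: the origin (TCP) lies on the centre line of the jaws, within the pads' length; the fingertips stand arm.tip_extent ahead of it and the grasp point (between the pads) is the TCP (arm.tip_extent is the distance from the TCP to the fingertips, in m); z points along the fingers, y is the line along which they close (so a half turn about z gives the same grasp; the last joint's range is limited). The gripper opens to 85 mm and grips with 20 to 120 N. Pads are 22 mm wide; open, the fingers measure 114 mm over their backs; the gripper's body (76 mm by 85 mm) begins 54 mm behind the grasp point. The pads swing forward as they close: fully open they stand 13 mm farther back than shut.
Start: joints at [-81.595, 27.33, 1.283, 89.118, -0.659, 63.558, -4.761], TCP at [0.17, 0.653, 0.25] pointing down, gripper open.
Joint ranges: [-169.35, 169.35], [-19.33, 120.38], [-80.79, 83.38], [13.8, 139.57], [-78.32, 258.32], [9.67, 109.79], [-169.56, 169.56]. Speed limits (degrees/s): [136.94, 136.94, 180, 180, 180, 180, 180].

INTERFACE

Orientations are given as a 3x3 rotation matrix whose columns are the frame's x, y, z axes.
In Python, from plant import arm gives the robot as it stands. The module is installed in compiled form; this text tells all that it offers.
- The arm moves only by the tool arm_command, never from a script. Its argument "steps" is a list of rows, each an object of numbers: "ax", "ay", "az": the turn, a rotation vector about the tool's x, y, z in degrees; "tx", "ty", "tz": the shift along the tool's x, y, z in mm; "hand": the opening, from -1 (shut) to 1 (fully open), so that 0 is half open. In form: [{"ax": .., "ay": .., "az": .., "tx": .., "ty": .., "tz": .., "hand": ..}, ...]. A call has exactly 8 rows; each row is the pose to reach, as a shift and turn from the pose commanded when the call began, along the tool's axes at that moment; what a row does not reach only later rows make up. A row lasts 1/8 s, in which the tool goes at most 62.5 mm and 10.7 degrees, less where a joint would pass 70% of its speed; a pose out of reach is approached as far as the arm can. A call with a gripper value outside its range is refused whole. The fingers move at their own pace and stop on an object; "newtons" is the grip in N (left out, the last holds). Time passes only in rows, so rows that repeat a pose let the fingers close, or fill a call up. It gives the time, the measured TCP pose, the force, the opening and the grip force at its end, in the units of the state.
- arm.get_state(): the state, without advancing time (a new reading comes with each control period).
- arm.read_camera(name): name is "scene" or "top" or "wrist"; returns a dict with "img" (420x560x3 uint8, blue, green, red), "z_map" (420x560 float32, m along the optical axis (not along the pixel's ray), 0 where there is no reading), "fovy" (degrees; the focal length in pixels is half the picture's height over the tangent of half this angle, whatever the lens; pixels are square), "cx", "cy" (the principal point, pixels), "extrinsics" (4x4, takes a point from camera to world coordinates); the wrist camera has in their place "mount" (4x4, takes a point from camera to tool coordinates, whose origin is the TCP and whose axes are the flange's). Camera axes: x right, y down, z forward; pixel columns grow to the right and rows downward; lengths in m; the calibration is good to about 2 mm. A picture is of the moment at which its call begins: read the wrist's pose just before it.
- arm.hand_in(): hands the job in; it is judged then, once.
The state is a dict: "time": time; "q": joint angles; "joint_vel": joint speeds; "tau": joint torques, N m; "eef_pos": TCP position; "tool_rot": TCP orientation; "ft_force": force on the tool from outside, world axes, zero at the start; "torque": the same for the moment, N m; "finger_gap": finger opening in m; "gripper_force": force on a finger pad.
Only numpy, scipy, OpenCV 4.12 (cv2) and the standard library are available. Lean on these libraries where they do the work, as an engineer would, in place of code of your own. Each camera call takes 0.05 s, during which the arm holds its last target. There are 200 camera calls.

## Working session

There is one attempt and no reset: what is moved stays moved. The work goes in short steps, Python scripts to look and compute and a tool call to move; the robot and the scene stay as the last step left them, time stands still between calls to the robot, and variables do not carry over. Pictures are saved under pics/ and viewed, at most 10 in all, crops included, and the job is handed in when it is done.

Besides the shell and the picture viewer there is one more tool, called after "Request:" by a JSON object that holds its "op" and its "data", one argument or row to a line. arm_command: Moves the arm, as the interface text tells. Its arguments: {"type":"object","properties":{"steps":{"type":"array","items":{"type":"object","properties":{"ax":{"type":"number"},"ay":{"type":"number"},"az":{"type":"number"},"tx":{"type":"number"},"ty":{"type":"number"},"tz":{"type":"number"},"hand":{"type":"number"}}}},"newtons":{"type":"number"}},"required":["steps"]}

```bash
mkdir -p pics; cat > h.py <<'E'
import numpy as np, cv2
from plant import arm
def cam(n):
    s=arm.get_state(); c=arm.read_camera(n); h,w=c["img"].shape[:2]
    f=h/2/np.tan(np.radians(c["fovy"])/2)
    if "extrinsics" in c: T=np.array(c["extrinsics"])
    else:
        M=np.eye(4); M[:3,:3]=s["tool_rot"]; M[:3,3]=s["eef_pos"]; T=M@np.array(c["mount"])
    c.update(f=f,T=T); return c
def ray(c,uv,z):
    uv=np.atleast_2d(uv).astype(float)
    d=np.c_[(uv[:,0]-c["cx"])/c["f"],(uv[:,1]-c["cy"])/c["f"],np.ones(len(uv))]@c["T"][:3,:3].T
    o=c["T"][:3,3]; return o+d*((z-o[2])/d[:,2])[:,None]
def cloud(c):
    v,u=np.indices(c["z_map"].shape); z=c["z_map"]
    p=np.stack([(u-c["cx"])/c["f"]*z,(v-c["cy"])/c["f"]*z,z],-1)
    return p@c["T"][:3,:3].T+c["T"][:3,3]
E
python3 - <<'E'
from h import *
for n in("top","scene"):
    c=cam(n); cv2.imwrite(f"pics/{n}.png",c["img"]); np.savez(f"{n}.npz",**c); print(n,c["f"],c["cx"],c["cy"],c["T"].round(3).tolist())
s=arm.get_state(); print(s); print(arm.tip_extent)
E
```

```text
top 492.3067543340669 274.3833329292923 206.33877918782773 [[-0.018, -0.985, 0.173, 0.351], [-1.0, 0.015, -0.018, 0.081], [0.015, -0.173, -0.985, 1.159], [0.0, 0.0, 0.0, 1.0]]
scene 487.5470819201913 270.3028055686874 206.47065013470478 [[0.798, 0.395, -0.456, 1.046], [0.603, -0.542, 0.585, -0.559], [-0.016, -0.742, -0.671, 0.814], [0.0, 0.0, 0.0, 1.0]]
{'time': 0.1, 'q': array([-81.59222414,  27.37497602,   1.27987436,  89.17155609,
        -0.65857487,  63.55777439,  -4.7623794 ]), 'joint_vel': array([-0.07458181, -0.09927822, -0.0667011 , -0.15313014,  0.03952706,
       -0.02913216, -0.01752476]), 'tau': array([ 5.09749982e-03, -5.97761285e+01,  1.61427587e+00, -2.81954563e+01,
        1.29433358e-02,  5.01236980e-03, -2.21263997e-05]), 'eef_pos': array([0.17004499, 0.65271744, 0.24938502]), 'tool_rot': array([[-9.67704738e-01,  2.52086195e-01, -3.01454285e-04],
       [ 2.52086343e-01,  9.67703313e-01, -1.66525416e-03],
       [-1.28069274e-04, -1.68746685e-03, -9.99998568e-01]]), 'ft_force': array([-0.70350685,  0.04718431,  0.13779081]), 'torque': array([-0.02732075, -0.02248042, -0.03142634]), 'gripper_force': 0.0, 'finger_gap': 0.08516347663300748}
0.019
```

View pics/top.png

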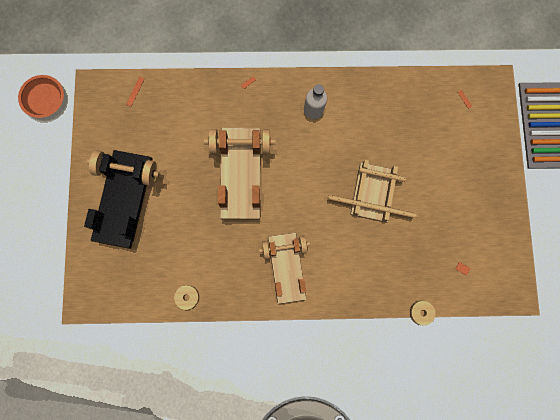

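View pics/scene.png

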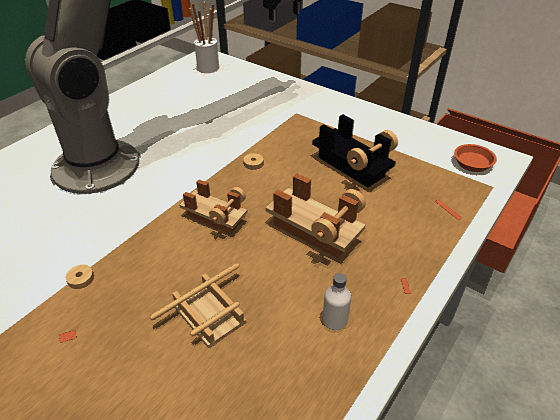

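The carts are the black one (123,200), a large wooden one (240,175) and a small wooden one (287,270). The large wooden cart fits: it isn't black and is the larger of its colour. The long dowel is the lower one on the rack, (329,197)–(415,215). The short one is at (360,163)–(405,179). Next I'll measure and confirm in one crop.

```bash
python3 - <<'E'
from h import *
c=dict(np.load("top.npz")); P=cloud(c); im=c["img"]
def reg(u0,u1,v0,v1):
    m=np.zeros(P.shape[:2],bool); m[v0:v1,u0:u1]=1; return m
Z=P[...,2]; ok=c["z_map"]>0
print("table z",np.median(Z[reg(450,500,150,250)]))
# cart board: length check, block tops
def rect(m):
    q=P[m]; r=cv2.minAreaRect((q[:,:2]*1000).astype(np.float32)); return np.round(q.mean(0),4),np.round(r[0],1),np.round(r[1],1),round(r[2],1),m.sum()
cart=reg(195,285,120,235)
print("board",rect(cart&(abs(Z-.055)<.006)))
for a,b in((205,240),(240,275)):
    m=reg(a,b,175,222)&(abs(Z-.11)<.006); print("block",rect(m), np.median(Z[m]))
# dowels: pixels higher than 0.037 in the rack
rk=reg(320,425,150,230)
m=(rk&(Z>.030)&ok).astype(np.uint8)
n,l,st,ce=cv2.connectedComponentsWithStats(m)
for i in range(1,n):
    if st[i,4]>40: print(st[i],ce[i])
print("rackbase",rect(rk&(abs(Z-.012)<.005)))
cv2.imwrite("pics/crop1.png",cv2.resize(im[120:310,200:430],None,fx=3.4,fy=3.1,interpolation=cv2.INTER_CUBIC)[:600,:800])
E
```

```text
table z 0.0007749316492388081
board (array([0.618 , 0.1388, 0.0551]), array([625.5, 138.6]), array([ 89. , 214.3]), 89.2, np.int64(2779))
block (array([0.564 , 0.1755, 0.11  ]), array([563.9, 175.6]), array([15.6, 41. ]), 89.9, np.int64(152)) 0.11030501659569192
block (array([0.5629, 0.1018, 0.1101]), array([563.1, 101.9]), array([15.4, 41.1]), 89.5, np.int64(151)) 0.11024631970431642
[ 328  160   89   61 1116] [375.80734767 193.41845878]
rackbase (array([ 0.582 , -0.1757,  0.012 ]), array([ 558.8, -179.6]), array([174.1, 187.8]), 56.8, np.int64(1149))
```

View pics/crop1.png

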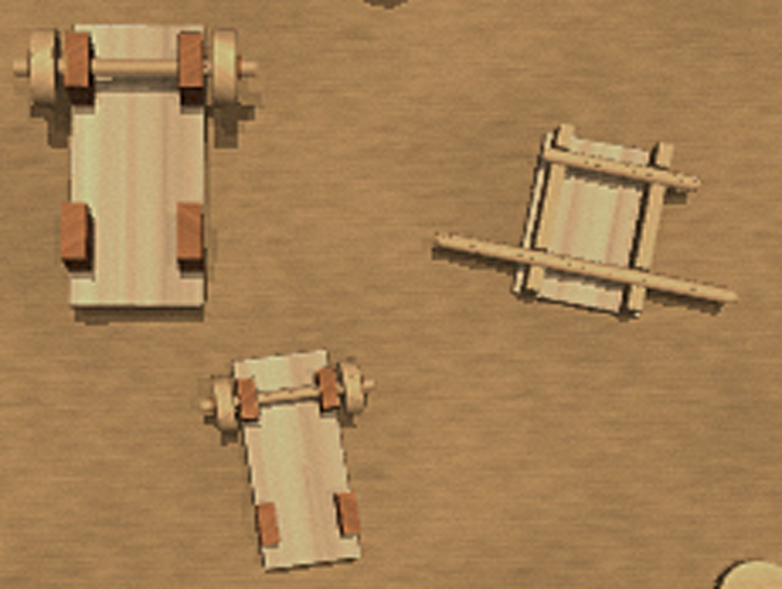

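The crop confirms the large cart: its board is 214 x 89 mm and its block tops are at 0.110 m. The long dowel runs from crop (437,240) to (735,297). Next come its line and ends.

```bash
python3 - <<'E'
from h import *
c=dict(np.load("top.npz")); P=cloud(c)
q=P[180:225,322:425].reshape(-1,3)
q=q[(q[:,2]>.0305)&(q[:,2]<.045)]
a=ray(c,[[329,197.5],[415,215]],.035); print(a.round(4), np.linalg.norm(a[1]-a[0]))
d=(a[1]-a[0])[:2]; 
p0=a.mean(0)[:2]
for _ in range(4):
    d/=np.linalg.norm(d); n=np.array([-d[1],d[0]])
    s=(q[:,:2]-p0)@d; e=(q[:,:2]-p0)@n
    k=(abs(e)<.009)&(abs(s)<.12); k2=k&(q[:,2]>.0385)
    f=np.polyfit(s[k2],e[k2],1); p0=p0+n*f[1]; d=d+n*f[0]
s=(q[:,:2]-p0)@d; k=k&(abs((q[:,:2]-p0)@n)<.008)
print(k.sum(),k2.sum(),"ends",s[k].min(),s[k].max(),"mid",p0+d*(s[k].min()+s[k].max())/2,"dir",d,np.degrees(np.arctan2(d[1],d[0])),q[k,2].max())
E
```

```text
[[ 0.5671 -0.0676  0.035 ]
 [ 0.5227 -0.266   0.035 ]] 0.20326279051951285
467 308 ends -0.10474485208266865 0.10402009144812879 mid [ 0.5444822 -0.166329 ] dir [-0.22979974 -0.97323793] -103.28528215131854 0.04475342986165409
```

Request:
{"op": "arm_command", "data": {
  "steps": [
    {"tx": -50,"ty": -36,"az": 6,"hand": 0},
    {"tx": -100,"ty": -72,"az": 12,"hand": 0},
    {"tx": -150,"ty": -108,"az": 18,"hand": 0},
    {"tx": -200,"ty": -144,"az": 24,"hand": 0},
    {"tx": -250,"ty": -180,"az": 30,"hand": 0},
    {"tx": -300,"ty": -216,"az": 36,"hand": 0},
    {"tx": -350,"ty": -252,"az": 42,"hand": 0},
    {"tx": -400,"ty": -290,"az": 48,"hand": 0}
  ],
  "newtons": 40
}}

```text
schema error: expected keys ax, ay, az, tx, ty, tz, hand
```

```bash
cat >> h.py <<'E'
from scipy.spatial.transform import Rotation as Rn
def delta(p,ang,s=None):
    "tool-axis shift (mm) and turn (deg) to pose: TCP p, pointing down, tool x at yaw ang"
    s=s or arm.get_state(); R=np.array(s["tool_rot"]); a=np.radians(ang); cs,sn=np.cos(a),np.sin(a)
    G=np.array([[cs,sn,0],[sn,-cs,0],[0,0,-1]])
    print("pos",s["eef_pos"].round(4),"yaw",np.degrees(np.arctan2(R[1,0],R[0,0])).round(2),"t",s["time"],"F",s["ft_force"].round(1),"gap",round(s["finger_gap"],4),"grip",s["gripper_force"])
    print("shift",(R.T@(np.array(p)-s["eef_pos"])*1000).round(1),"turn",np.degrees(Rn.from_matrix(R.T@G).as_rotvec()).round(2))
E
python3 -c "
from h import *
delta([.5284,-.2344,.16],76.7)"
```

```text
pos [0.17   0.6527 0.2494] yaw 165.4 t 0.1 F [-0.7  0.   0.1] gap 0.0852 grip 0.0
shift [-570.4 -768.    90.8] turn [-7.00e-02  8.00e-02  8.87e+01]
```

Request:
{"op": "arm_command", "data": {
  "steps": [
    {"ax": 0,"ay": 0,"az": 6,"tx": -50,"ty": -36,"tz": 0,"hand": 0},
    {"ax": 0,"ay": 0,"az": 12,"tx": -100,"ty": -72,"tz": 0,"hand": 0},
    {"ax": 0,"ay": 0,"az": 18,"tx": -150,"ty": -108,"tz": 0,"hand": 0},
    {"ax": 0,"ay": 0,"az": 24,"tx": -200,"ty": -144,"tz": 0,"hand": 0},
    {"ax": 0,"ay": 0,"az": 30,"tx": -250,"ty": -180,"tz": 0,"hand": 0},
    {"ax": 0,"ay": 0,"az": 36,"tx": -300,"ty": -216,"tz": 0,"hand": 0},
    {"ax": 0,"ay": 0,"az": 42,"tx": -350,"ty": -252,"tz": 0,"hand": 0},
    {"ax": 0,"ay": 0,"az": 48,"tx": -400,"ty": -290,"tz": 0,"hand": 0}
  ],
  "newtons": 40
}}

```text
time: 1.1
eef_pos: [0.4847, 0.2704, 0.2502]
tool_rot: [[-0.458, 0.889, -0.0], [0.889, 0.458, 0.0], [0.0, -0.0, -1.0]]
ft_force: [1.3, 0.3, -0.0]
finger_gap: 0.0427
gripper_force: 0.0
```

```bash
python3 -c "
from h import *
delta([.5284,-.2344,.18],76.7)"
```

```text
pos [0.4847 0.2704 0.2502] yaw 117.23 t 1.1 F [ 1.3  0.3 -0. ] gap 0.0427 grip 0.0
shift [-468.8 -192.1   70.1] turn [-1.000e-02 -0.000e+00  4.053e+01]
```

Request:
{"op": "arm_command", "data": {
  "steps": [
    {"ax": 0,"ay": 0,"az": 5,"tx": -57,"ty": -23,"tz": 0,"hand": 0},
    {"ax": 0,"ay": 0,"az": 10,"tx": -114,"ty": -46,"tz": 0,"hand": 0},
    {"ax": 0,"ay": 0,"az": 15,"tx": -171,"ty": -70,"tz": 0,"hand": 0},
    {"ax": 0,"ay": 0,"az": 20,"tx": -228,"ty": -94,"tz": 0,"hand": 0},
    {"ax": 0,"ay": 0,"az": 25,"tx": -285,"ty": -118,"tz": 0,"hand": 0},
    {"ax": 0,"ay": 0,"az": 30,"tx": -342,"ty": -142,"tz": 10,"hand": 0},
    {"ax": 0,"ay": 0,"az": 36,"tx": -400,"ty": -166,"tz": 30,"hand": 0},
    {"ax": 0,"ay": 0,"az": 40.5,"tx": -455,"ty": -188,"tz": 45,"hand": 0}
  ]
}}

```text
time: 2.1
eef_pos: [0.5261, -0.2178, 0.2051]
tool_rot: [[0.229, 0.974, -0.0], [0.974, -0.229, 0.0], [0.0, -0.0, -1.0]]
ft_force: [0.6, 2.0, 0.6]
finger_gap: 0.0429
gripper_force: 0.0
```

```bash
python3 -c "
from h import *
c=cam('wrist'); cv2.imwrite('pics/w1.png',c['img']); np.savez('w1.npz',**c); print(c['T'].round(3), c['f'])
delta([.5284,-.2344,.035],76.7)"
```

```text
[[ 0.973 -0.218 -0.071  0.544]
 [-0.229 -0.926 -0.301 -0.141]
 [-0.     0.31  -0.951  0.329]
 [ 0.     0.     0.     1.   ]] 363.537423469918
pos [ 0.5239 -0.2273  0.2041] yaw 76.07 t 2.15 F [ 0.2 -6.3  1.1] gap 0.0429 grip 0.0
shift [ -4.7   6.  169.1] turn [ 0.01  0.36 -0.63]
```

View pics/w1.png

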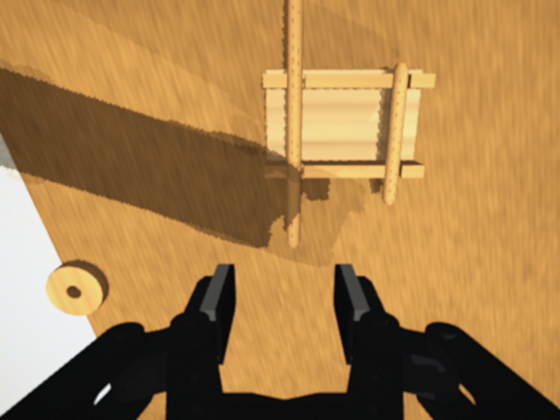

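The wrist view shows the long dowel at column ~294, its near end at (294,247) and the near bar at row 172; the short dowel is clear to the right. I'll check the line against the top view.

```bash
python3 -c "
from h import *
c=dict(np.load('w1.npz'))
a=ray(c,[[294,247],[293.5,120],[293.5,30],[294,210],[293.5,172]],.035); print(a.round(4)); d=a[2]-a[3]; print(np.degrees(np.arctan2(d[1],d[0])))
m=np.array([.5445,-.1663]);u=np.array([.2298,.9732]);n=np.array([-u[1],u[0]])
print((a[:,:2]-m)@u,(a[:,:2]-m)@n)
P=cloud(c); print(P[[210,120,60],[294]*3].round(4))
delta([.5284,-.2344,.035],76.7)"
```

```text
[[ 0.5224 -0.2699  0.035 ]
 [ 0.5461 -0.1637  0.035 ]
 [ 0.5603 -0.1011  0.035 ]
 [ 0.53   -0.2365  0.035 ]
 [ 0.5369 -0.2043  0.035 ]]
77.38171400797238
[-0.10593776  0.00290513  0.06711276 -0.07166788 -0.03876161] [-0.00235254 -0.00097807 -0.0004268  -0.0020437  -0.00133582]
[[ 0.5303 -0.2349  0.0401]
 [ 0.5465 -0.1634  0.04  ]
 [ 0.556  -0.1214  0.0405]]
pos [ 0.5239 -0.2273  0.2041] yaw 76.07 t 2.15 F [ 0.2 -6.3  1.1] gap 0.0429 grip 0.0
shift [ -4.7   6.  169.1] turn [ 0.01  0.36 -0.63]
```

Request:
{"op": "arm_command", "data": {
  "steps": [
    {"ax": 0,"ay": 0,"az": 0,"tx": -15,"ty": 6,"tz": 0,"hand": 0},
    {"ax": 0,"ay": 0,"az": 0,"tx": -15,"ty": 6,"tz": 35,"hand": 0},
    {"ax": 0,"ay": 0,"az": 0,"tx": -15,"ty": 6,"tz": 75,"hand": 0},
    {"ax": 0,"ay": 0,"az": 0,"tx": -15,"ty": 6,"tz": 115,"hand": 0},
    {"ax": 0,"ay": 0,"az": 0,"tx": -15,"ty": 6,"tz": 145,"hand": 0},
    {"ax": 0,"ay": 0,"az": 0,"tx": -15,"ty": 6,"tz": 162,"hand": 0},
    {"ax": 0,"ay": 0,"az": 0,"tx": -15,"ty": 6,"tz": 170,"hand": 0},
    {"ax": 0,"ay": 0,"az": 0,"tx": -15,"ty": 6,"tz": 170,"hand": 0}
  ]
}}

```text
time: 3.15
eef_pos: [0.5291, -0.2322, 0.0361]
tool_rot: [[0.226, 0.974, 0.0], [0.974, -0.226, 0.0], [0.0, 0.0, -1.0]]
ft_force: [-1.2, -0.9, 1.0]
finger_gap: 0.0424
gripper_force: 0.0
```

```bash
python3 -c "
from h import *
c=cam('wrist'); cv2.imwrite('pics/w2.png',c['img'])
delta([.529,-.2346,.035],77)"
```

```text
pos [ 0.5293 -0.2325  0.0366] yaw 76.92 t 3.2 F [ 0.2 -0.1  0.3] gap 0.0427 grip 0.0
shift [-2.1  0.2  1.6] turn [ 0.07 -0.   -0.08]
```

View pics/w2.png

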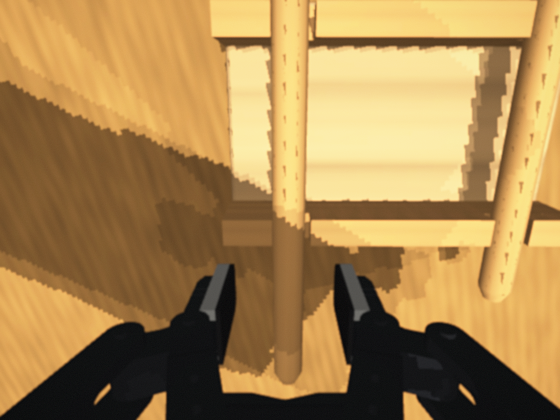

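The dowel lies midway between the pads, clear of the near bar (row 230). Closing the fingers, then lifting.

Request:
{"op": "arm_command", "data": {
  "steps": [
    {"ax": 0,"ay": 0,"az": 0,"tx": 0,"ty": 0,"tz": 1,"hand": -1},
    {"ax": 0,"ay": 0,"az": 0,"tx": 0,"ty": 0,"tz": 1,"hand": -1},
    {"ax": 0,"ay": 0,"az": 0,"tx": 0,"ty": 0,"tz": 1,"hand": -1},
    {"ax": 0,"ay": 0,"az": 0,"tx": 0,"ty": 0,"tz": 1,"hand": -1},
    {"ax": 0,"ay": 0,"az": 0,"tx": 0,"ty": 0,"tz": 1,"hand": -1},
    {"ax": 0,"ay": 0,"az": 0,"tx": 0,"ty": 0,"tz": 1,"hand": -1},
    {"ax": 0,"ay": 0,"az": 0,"tx": 0,"ty": 0,"tz": 1,"hand": -1},
    {"ax": 0,"ay": 0,"az": 0,"tx": 0,"ty": 0,"tz": 1,"hand": -1}
  ],
  "newtons": 60
}}

```text
time: 4.2
eef_pos: [0.5298, -0.2326, 0.0353]
tool_rot: [[0.227, 0.974, 0.002], [0.974, -0.227, -0.001], [-0.0, 0.002, -1.0]]
ft_force: [4.5, -0.3, 4.2]
finger_gap: 0.0103
gripper_force: 58.9
```

Request:
{"op": "arm_command", "data": {
  "steps": [
    {"ax": 0,"ay": 0,"az": 0,"tx": 0,"ty": 0,"tz": -10,"hand": -1},
    {"ax": 0,"ay": 0,"az": 0,"tx": 0,"ty": 0,"tz": -25,"hand": -1},
    {"ax": 0,"ay": 0,"az": 0,"tx": 0,"ty": 0,"tz": -45,"hand": -1},
    {"ax": 0,"ay": 0,"az": 0,"tx": 0,"ty": 0,"tz": -65,"hand": -1},
    {"ax": 0,"ay": 0,"az": 0,"tx": 0,"ty": 0,"tz": -85,"hand": -1},
    {"ax": 0,"ay": 0,"az": 0,"tx": 0,"ty": 0,"tz": -100,"hand": -1},
    {"ax": 0,"ay": 0,"az": 0,"tx": 0,"ty": 0,"tz": -105,"hand": -1},
    {"ax": 0,"ay": 0,"az": 0,"tx": 0,"ty": 0,"tz": -105,"hand": -1}
  ]
}}

```text
time: 5.2
eef_pos: [0.5287, -0.2322, 0.1399]
tool_rot: [[0.226, 0.974, 0.0], [0.974, -0.226, 0.0], [0.0, 0.0, -1.0]]
ft_force: [-1.2, 0.3, -0.1]
finger_gap: 0.0104
gripper_force: 58.6
```

```bash
python3 - <<'E'
from h import *
c=cam('top'); np.savez('t2.npz',**c); P=cloud(c)
cv2.imwrite('pics/t2.png',c['img'][120:310,200:440])
s=arm.get_state(); g=s["eef_pos"]; R=s["tool_rot"]
q=P[100:300,200:460].reshape(-1,3); l=(q-g)@R
k=(abs(l[:,1])<.012)&(abs(l[:,2])<.03)&(abs(l[:,0])<.22)
l=l[k]; print(len(l), l[:,0].min(),l[:,0].max())
m=(l[:,0]>.045)
print("y vs x",np.polyfit(l[m,0],l[m,1],1),"z vs x",np.polyfit(l[m,0],l[m,2],1),"medz",[np.round(l[(l[:,0]>a)&(l[:,0]<a+.03),2].min(),4) for a in(.05,.08,.11,.14)])
delta([.5635,-.07,.14],89.4)
E
```

```text
473 0.004636893879463954 0.17254545859017126
y vs x [ 0.00962013 -0.00154752] z vs x [ 0.00326505 -0.00448134] medz [np.float64(-0.0098), np.float64(-0.0119), np.float64(-0.0102), np.float64(-0.01)]
pos [ 0.5284 -0.2321  0.1395] yaw 76.91 t 5.25 F [-0.6  0.5 -0. ] gap 0.0101 grip 58.55141445994377
shift [165.9  -2.5  -0.5] turn [-4.000e-02 -1.000e-02 -1.249e+01]
```

Request:
{"op": "arm_command", "data": {
  "steps": [
    {"ax": 0,"ay": 0,"az": -2,"tx": 15,"ty": 0,"tz": 0,"hand": -1},
    {"ax": 0,"ay": 0,"az": -5,"tx": 40,"ty": 1,"tz": 10,"hand": -1},
    {"ax": 0,"ay": 0,"az": -8,"tx": 70,"ty": 2,"tz": 25,"hand": -1},
    {"ax": 0,"ay": 0,"az": -11,"tx": 100,"ty": 3,"tz": 40,"hand": -1},
    {"ax": 0,"ay": 0,"az": -12.6,"tx": 120,"ty": 4,"tz": 47,"hand": -1},
    {"ax": 0,"ay": 0,"az": -12.6,"tx": 126,"ty": 4,"tz": 49.5,"hand": -1},
    {"ax": 0,"ay": 0,"az": -12.6,"tx": 126,"ty": 4,"tz": 49.5,"hand": -1},
    {"ax": 0,"ay": 0,"az": -12.6,"tx": 126,"ty": 4,"tz": 49.5,"hand": -1}
  ]
}}

```text
time: 6.25
eef_pos: [0.5611, -0.1121, 0.0908]
tool_rot: [[0.011, 1.0, 0.001], [1.0, -0.011, -0.001], [-0.001, 0.001, -1.0]]
ft_force: [0.6, -0.4, -0.7]
finger_gap: 0.01
gripper_force: 58.5
```

```bash
python3 - <<'E'
from h import *
for n in("wrist","top","scene"):
    c=cam(n); np.savez(f'{n}3.npz',**c); P=cloud(c)
    s=arm.get_state(); g=s["eef_pos"]; R=s["tool_rot"]
    q=P.reshape(-1,3); l=(q-g)@R
    k=(abs(l[:,1])<.012)&(abs(l[:,2])<.015)&(l[:,0]<.185)&(l[:,0]>.03)
    w=q[k]; l=l[k]; print(n,len(l),l[:,0].max())
    if len(l)>50:
      for a in(.04,.08,.12,.15):
        i=(l[:,0]>a)&(l[:,0]<a+.03)
        if i.sum()>8: print("  y %.4f x %.4f top %.4f n %d"%(w[i,1].mean(),w[i,0].mean(),np.percentile(w[i,2],90),i.sum()))
    B=q[(abs(q[:,2]-.11)<.006)&(q[:,0]>.53)&(q[:,0]<.60)&(q[:,1]>.08)&(q[:,1]<.2)]
    for lo,hi in((.08,.14),(.14,.2)):
        b=B[(B[:,1]>lo)&(B[:,1]<hi)]
        if len(b)>20: r=cv2.minAreaRect((b[:,:2]*1000).astype(np.float32)); print("  block",b.mean(0).round(4),np.round(r[0],1),np.round(r[1],1),round(r[2],1),len(b))
cv2.imwrite('pics/w3.png',np.load('wrist3.npz')['img'])
delta([.561,-.11,.09],89.5)
E
```

```text
wrist 8415 0.10519830742674838
  y -0.0565 x 0.5620 top 0.0962 n 3033
  y -0.0193 x 0.5627 top 0.0961 n 3331
top 357 0.17111941810638903
  y -0.0568 x 0.5603 top 0.0983 n 83
  y -0.0169 x 0.5610 top 0.0972 n 84
  y 0.0229 x 0.5625 top 0.0977 n 70
  y 0.0491 x 0.5629 top 0.0970 n 49
  block [0.5627 0.1018 0.1101] [563.  101.8] [15.3 40.3] 89.4 149
  block [0.5641 0.1756 0.1099] [563.8 175.7] [15.5 40.8] 89.4 150
scene 240 0.17138710181243816
  y -0.0480 x 0.5649 top 0.0968 n 21
  y -0.0159 x 0.5670 top 0.0966 n 67
  y 0.0230 x 0.5679 top 0.0964 n 65
  y 0.0483 x 0.5683 top 0.0967 n 41
  block [0.5667 0.1007 0.1092] [566.1 102.3] [18.8 43.2] 87.9 121
  block [0.5678 0.1746 0.1093] [566.7 176.7] [42.5 21.2] 0.8 113
pos [ 0.5611 -0.1116  0.0907] yaw 89.41 t 6.4 F [ 0.5  0.4 -1. ] gap 0.0102 grip 58.53113427758217
shift [ 1.6 -0.1  0.7] turn [ 0.04  0.02 -0.09]
```

View pics/w3.png

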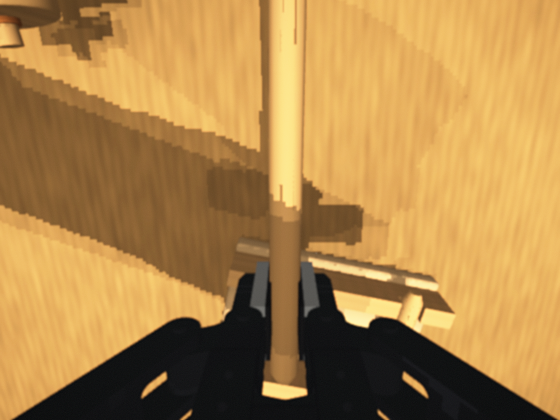

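The wrist camera doesn't see the bore. I'll take the dowel's silhouette midline in the two fixed views, relative to the blocks.

```bash
python3 - <<'E'
from h import *
g=np.array([.5611,-.1116,.0907]); a=np.radians(89.41); R=np.array([[np.cos(a),np.sin(a),0],[np.sin(a),-np.cos(a),0],[0,0,-1]])
for n in("top","scene"):
    c=dict(np.load(n+"3.npz")); P=cloud(c); l=(P-g)@R
    k=(abs(l[...,1])<.014)&(abs(l[...,2])<.016)&(l[...,0]<.185)&(l[...,0]>.03)
    v,u=np.nonzero(k); f=np.polyfit(u,v,1) if n=="top" else np.polyfit(v,u,1)
    if n=="top": uu=np.arange(u.min()+3,u.max()-2); pts=np.c_[uu,np.polyval(f,uu)]
    else: vv=np.arange(v.min()+3,v.max()-2); pts=np.c_[np.polyval(f,vv),vv]
    w=ray(c,pts,.0905); s=np.polyfit(w[:,1],w[:,0],1)
    print(n,"dowel slope",s[0],"x at y=.05:",np.polyval(s,.05),"x at .0937",np.polyval(s,.0937), "y end",w[:,1].max())
    # block top-face corners region via pixel mean of top face
    for lo,hi in((.08,.14),(.14,.2)):
        kb=(abs(P[...,2]-.11)<.003)&(P[...,0]>.53)&(P[...,0]<.60)&(P[...,1]>lo)&(P[...,1]<hi)
        v,u=np.nonzero(kb); r=cv2.minAreaRect(ray(c,np.c_[u,v],.11)[:,:2].astype(np.float32)*1000); print("  block",np.round(r,1) if 0 else r)
E
```

```text
top dowel slope 0.025828359363634795 x at y=.05: 0.5637267759867549 x at .0937 0.5648554752909457 y end 0.05250253169410911
  block ((562.9534912109375, 101.8482666015625), (15.238753318786621, 39.887603759765625), 89.2648696899414)
  block ((564.0869750976562, 175.53990173339844), (15.204619407653809, 39.99878692626953), 89.94822692871094)
scene dowel slope 0.013814712677032446 x at y=.05: 0.5656555082130408 x at .0937 0.5662592111570272 y end 0.050454606404164215
  block ((567.0376586914062, 101.51695251464844), (18.51334571838379, 43.09233093261719), 86.39382934570312)
  block ((568.025146484375, 175.5096893310547), (18.872695922851562, 43.06240463256836), 86.96956634521484)
```

Request:
{"op": "arm_command", "data": {
  "steps": [
    {"ax": 0,"ay": 0,"az": -0.3,"tx": 4,"ty": 0,"tz": 0.5,"hand": -1},
    {"ax": 0,"ay": 0,"az": -0.3,"tx": 12,"ty": 0,"tz": 0.5,"hand": -1},
    {"ax": 0,"ay": 0,"az": -0.3,"tx": 20,"ty": 0,"tz": 0.5,"hand": -1},
    {"ax": 0,"ay": 0,"az": -0.3,"tx": 28,"ty": 0,"tz": 0.5,"hand": -1},
    {"ax": 0,"ay": 0,"az": -0.3,"tx": 34,"ty": 0,"tz": 0.5,"hand": -1},
    {"ax": 0,"ay": 0,"az": -0.3,"tx": 38,"ty": 0,"tz": 0.5,"hand": -1},
    {"ax": 0,"ay": 0,"az": -0.3,"tx": 41,"ty": 0,"tz": 0.5,"hand": -1},
    {"ax": 0,"ay": 0,"az": -0.3,"tx": 41,"ty": 0,"tz": 0.5,"hand": -1}
  ]
}}

```text
time: 7.4
eef_pos: [0.5615, -0.0694, 0.0898]
tool_rot: [[0.003, 1.0, 0.0], [1.0, -0.003, 0.0], [0.0, 0.0, -1.0]]
ft_force: [-0.0, 0.3, -0.6]
finger_gap: 0.0097
gripper_force: 58.5
```

```bash
cat > sc.py <<'E'
from h import *
import sys
c=cam('scene'); np.savez('sc.npz',**c)
T=np.linalg.inv(c["T"]); p=T@np.array([.563,.1,.09,1]); u=int(c["cx"]+c["f"]*p[0]/p[2]); v=int(c["cy"]+c["f"]*p[1]/p[2])
t=cam('top'); T=np.linalg.inv(t["T"]); p=T@np.array([.563,.12,.09,1]); u2=int(t["cx"]+t["f"]*p[0]/p[2]); v2=int(t["cy"]+t["f"]*p[1]/p[2])
f=lambda im,u,v: cv2.resize(im[v-45:v+45,u-50:u+50],(400,360),interpolation=cv2.INTER_CUBIC)
cv2.imwrite(sys.argv[1],np.hstack([f(c["img"],u,v),f(t["img"],u2,v2)]))
s=arm.get_state(); print("torque",s["torque"].round(2)); delta([.561,-.11,.09],89.5)
E
python3 sc.py pics/s4.png
```

```text
torque [-0.05  0.    0.02]
pos [ 0.5614 -0.0699  0.0898] yaw 89.78 t 7.5 F [ 0.6  0.1 -0.5] gap 0.0102 grip 58.53221386671066
shift [-40.1  -0.3  -0.2] turn [-0.    0.01  0.28]
```

View pics/s4.png

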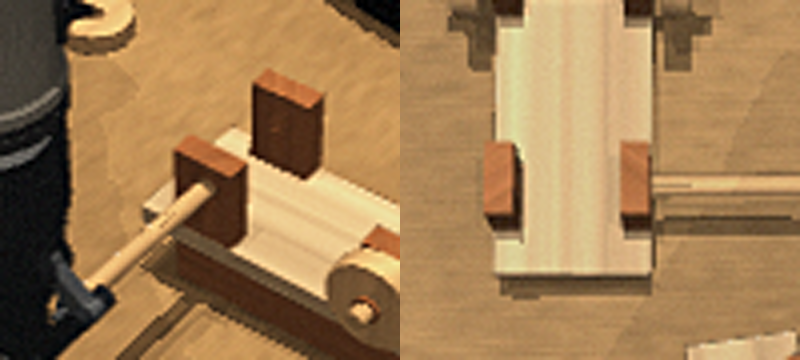

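The tip is at the right block's bore, at (210,188) in the left panel and on the block's centre in the right panel, and there is no contact force. I'll go on to between the blocks.

Request:
{"op": "arm_command", "data": {
  "steps": [
    {"ax": 0,"ay": 0,"az": 0,"tx": 4,"ty": 0,"tz": 0,"hand": -1},
    {"ax": 0,"ay": 0,"az": 0,"tx": 8,"ty": 0.1,"tz": 0,"hand": -1},
    {"ax": 0,"ay": 0,"az": 0,"tx": 13,"ty": 0.1,"tz": 0,"hand": -1},
    {"ax": 0,"ay": 0,"az": 0,"tx": 18,"ty": 0.2,"tz": 0,"hand": -1},
    {"ax": 0,"ay": 0,"az": 0,"tx": 23,"ty": 0.3,"tz": 0,"hand": -1},
    {"ax": 0,"ay": 0,"az": 0,"tx": 28,"ty": 0.3,"tz": 0,"hand": -1},
    {"ax": 0,"ay": 0,"az": 0,"tx": 32,"ty": 0.4,"tz": 0,"hand": -1},
    {"ax": 0,"ay": 0,"az": 0,"tx": 32,"ty": 0.4,"tz": 0,"hand": -1}
  ]
}}

```text
time: 8.5
eef_pos: [0.562, -0.0371, 0.0898]
tool_rot: [[0.003, 1.0, -0.0], [1.0, -0.003, 0.0], [0.0, -0.0, -1.0]]
ft_force: [0.4, 0.1, -0.6]
finger_gap: 0.01
gripper_force: 58.5
```

```bash
python3 sc.py pics/s5.png
```

```text
torque [-0.05 -0.04  0.04]
pos [ 0.562  -0.0377  0.0898] yaw 89.8 t 8.6 F [-0.1  0.3 -0. ] gap 0.0098 grip 58.531724363565445
shift [-72.3  -0.7  -0.2] turn [0.   0.01 0.3 ]
```

View pics/s5.png

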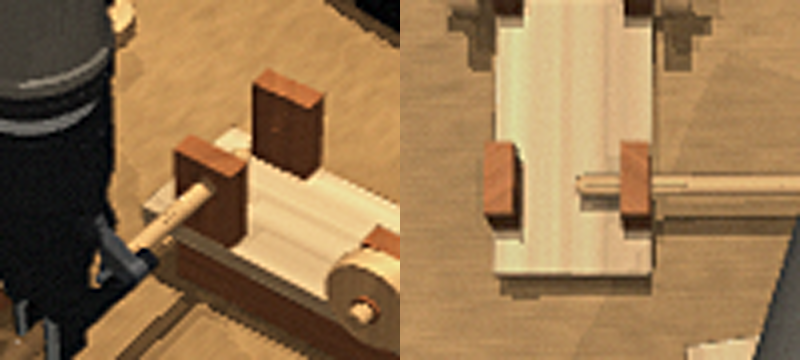

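Through the first block, with the tip in mid-gap at (580,184) in the right panel and no force. Continuing to the second bore.

Request:
{"op": "arm_command", "data": {
  "steps": [
    {"ax": 0,"ay": 0,"az": 0,"tx": 6,"ty": 0,"tz": 0,"hand": -1},
    {"ax": 0,"ay": 0,"az": 0,"tx": 12,"ty": 0.1,"tz": 0,"hand": -1},
    {"ax": 0,"ay": 0,"az": 0,"tx": 18,"ty": 0.2,"tz": 0,"hand": -1},
    {"ax": 0,"ay": 0,"az": 0,"tx": 24,"ty": 0.2,"tz": 0,"hand": -1},
    {"ax": 0,"ay": 0,"az": 0,"tx": 29,"ty": 0.3,"tz": 0,"hand": -1},
    {"ax": 0,"ay": 0,"az": 0,"tx": 34,"ty": 0.3,"tz": 0,"hand": -1},
    {"ax": 0,"ay": 0,"az": 0,"tx": 38,"ty": 0.4,"tz": 0,"hand": -1},
    {"ax": 0,"ay": 0,"az": 0,"tx": 41,"ty": 0.4,"tz": 0,"hand": -1}
  ]
}}

```text
time: 9.6
eef_pos: [0.5625, 0.0037, 0.0898]
tool_rot: [[0.003, 1.0, 0.0], [1.0, -0.003, 0.0], [0.0, 0.0, -1.0]]
ft_force: [0.4, -0.5, 0.2]
finger_gap: 0.01
gripper_force: 58.5
```

```bash
python3 sc.py pics/s6.png
```

```text
torque [-0.06 -0.01  0.03]
pos [0.5625 0.0039 0.0898] yaw 89.83 t 9.7 F [-0.3  0.3 -0.6] gap 0.01 grip 58.5324664413929
shift [-113.9   -1.2   -0.2] turn [-0.   -0.01  0.33]
```

Request:
{"op": "arm_command", "data": {
  "steps": [
    {"ax": 0,"ay": 0,"az": 0,"tx": 4,"ty": 0,"tz": 0,"hand": -1},
    {"ax": 0,"ay": 0,"az": 0,"tx": 9,"ty": 0.1,"tz": 0,"hand": -1},
    {"ax": 0,"ay": 0,"az": 0,"tx": 14,"ty": 0.1,"tz": 0,"hand": -1},
    {"ax": 0,"ay": 0,"az": 0,"tx": 19,"ty": 0.2,"tz": 0,"hand": -1},
    {"ax": 0,"ay": 0,"az": 0,"tx": 24,"ty": 0.2,"tz": 0,"hand": -1},
    {"ax": 0,"ay": 0,"az": 0,"tx": 29,"ty": 0.3,"tz": 0,"hand": -1},
    {"ax": 0,"ay": 0,"az": 0,"tx": 33,"ty": 0.3,"tz": 0,"hand": -1},
    {"ax": 0,"ay": 0,"az": 0,"tx": 33,"ty": 0.3,"tz": 0,"hand": -1}
  ]
}}

```text
time: 10.7
eef_pos: [0.5629, 0.0369, 0.0898]
tool_rot: [[0.003, 1.0, -0.0], [1.0, -0.003, 0.0], [0.0, -0.0, -1.0]]
ft_force: [0.0, 0.5, -0.4]
finger_gap: 0.0099
gripper_force: 58.5
```

```bash
python3 sc.py pics/s7.png
```

```text
torque [ 0.02 -0.02  0.03]
pos [0.5629 0.0363 0.0898] yaw 89.79 t 10.8 F [-0.2  0.3 -0.2] gap 0.0102 grip 58.53181108832359
shift [-1.463e+02 -1.400e+00 -1.000e-01] turn [0.   0.01 0.29]
```

View pics/s7.png

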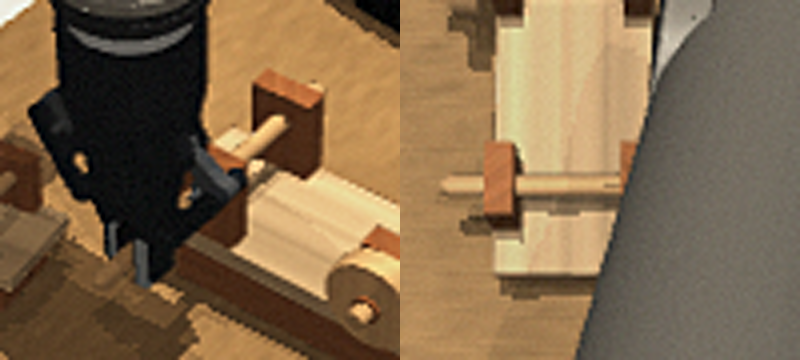

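The dowel runs through both blocks and sticks out about 24 mm (right panel, columns 441–485). It is at rest, held at 58 N, with negligible force on the blocks. Handing in.

```bash
python3 -c "
from plant import arm
print(arm.hand_in())"
```

```text
the job is handed in; nothing more can be done
None
```

The long dowel is threaded through both bearing blocks of the large wooden cart, sticking out about 24 mm beyond the second block, gripped at about 58 N and at rest with almost no force on the blocks; the job was handed in at about 11 s, with no verdict returned.

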